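Draw the needle gauge out through the notions box's opening

TASK

In the low wooden notions box a wooden needle gauge, longer than the opening in the box's top, lies under a standing spool of thread. First move that spool onto the narrow raised ledge, standing upright and let go; then take the gauge, tilt it and draw it end first up through the opening. Finish still holding it in the gripper, still and with the whole gauge about 5 cm or more clear above the top of the box and directly over it, and leave everything else where it is.

Things in the scene. Friction and masses are not known exactly. Their poses are not given: they have to be found in the camera images.
- notions_box: Fixed wooden box, 252 (its x) x 136 (its y) x 53 mm high, -x end towards the robot; origin in the centre of its underside on the counter, z up. Floor 6 mm thick, lined in grey; inside 240 x 124 mm, 6 to 45 mm high. Two fixed covers, 45 to 53 mm high, roof its two x ends, each reaching 65 mm inwards from the inner end wall. An eraser lies on the +x cover.
- box_opening (a point): Centre of the only opening of the box, level with its top face (53 mm above the counter), between the two covers: 110 mm along the box's x (-55 to +55), 124 mm along its y (the full inside width). Axes as the box.
- ledge: Fixed narrow wooden ledge (small bench): top board 200 (its x) x 40 (its y) mm, top face 60 mm above the counter; origin under its centre on the counter, z up. It stands to the left or the right of the box. Another spool already stands on it, near its +x end; the -x half is free.
- needle_gauge: Loose flat wooden strip with holes, 32 (its x) x 150 (its y) x 9 mm thick, about 25 g; origin in the centre of its underside. Lies flat on the box's floor, along the box's x within 8 degrees, its middle within 15 mm (x) and 10 mm (y) of the box's; both ends under the covers. It comes out only if slid under one cover until the other end is free, then tilted.
- gauge_end_a (a point): Centre of the gauge's end face at its +y end.
- gauge_end_b (a point): Centre of the gauge's end face at its -y end.
- spool: The spool of sewing thread to move: 31 mm diameter, 52 mm tall, 30 g, standing upright on the gauge near its middle, in the opening of the box (its top is 67 mm above the counter); origin in the centre of its underside, z along its axis.
- other_spool: Bystander: the same kind of spool, standing on the ledge 75 to 85 mm from its middle towards its +x end; origin under its centre. Leave it alone.
- eraser: Bystander: eraser 21 x 45 x 13 mm on the box's +x cover; origin under its centre.
- tape_measure: Bystander on the counter to the left, 51 x 65 x 21 mm; origin under its centre.
- carton_tall: Bystander: upright carton 34 x 50 x 70 mm to the left; origin under its centre.
- marker_tin: Bystander: round tin 64 mm wide, 25 mm high, to the right; origin under its centre.
- mushroom: Bystander: wooden darning mushroom 63 mm wide, 101 mm high, to the left; origin under its centre.
There are look-alikes about, which are no part of the job. What is meant by the spool is not blue, green or orange, and is the smaller of those in its own colour.

How it is judged:
By the outcome, as a careful person would: the job done as asked, in the order asked, and still so for the second after the job is handed in, while the arm keeps its last pose, push and grip.
It also fails if it takes over 58 s, if anything falls off the work surface, if the arm or the gripper's body presses on something with over 40 N, if the wrist force passes 120 N, or if a joint passes its speed limit or range.

ROBOT

A 7-joint arm with a two-finger parallel gripper is mounted at the origin on a cart in front of the work surface, level with it; the furniture and walls round the work are solid. World frame = base frame: x ahead of the robot, y to its left, z up, the work surface at z = 0. Lengths are in m, angles in rad, forces in N, time in s.
With the tool pointing down it reaches from about 0.4 to 0.9 m from the base axis. Payload 5.5 kg.
Tool frame: the origin (TCP) lies midway between the tips of the shut fingers; the grasp point (between the pads) lies 19 mm behind it (manip.grip_depth is the distance from the TCP to the grasp point, in m); z points along the fingers, y is the line along which they close (so a half turn about z gives the same grasp; the last joint's range is limited). The gripper opens to 92 mm and grips with 3 to 60 N. Pads are 19 mm wide; open, the fingers measure 130 mm over their backs; the gripper's body (75 mm by 190 mm) begins 47 mm behind the grasp point.
Start: joints at [1.504, 0.501, -0.427, 1.55, 0.221, 1.138, -0.21], TCP at [0.211, -0.615, 0.227] pointing down, gripper open.
Joint ranges: [-2.88, 2.88], [-0.31, 2.03], [-1.54, 1.56], [0.2, 2.42], [-1.41, 4.55], [0.19, 2.02], [-2.57, 2.57]. Speed limits (rad/s): [2.57, 2.57, 3.14, 3.14, 3.14, 3.14, 3.14].

INTERFACE

Orientations are given as a unit quaternion [x, y, z, w].
In Python, from bench import manip, effector, viewer gives the robot as it stands. Calls block until the motion is done:
- manip.move_pose(position, orientation): joint-space move of the TCP to a pose.
- manip.servo_line(position, ori=None, vel=0.15): straight line of the TCP; ori=None keeps the orientation; vel is the mean speed in m/s.
- manip.movej(angles): joint-space move.
- effector.open_jaws() and effector.close(f_grip=None): open the fingers fully, or close them until they stop; f_grip is the grip in N (None keeps the last).
- manip.sleep(seconds).
- manip.solve_ik(position, orientation): joint angles nearest the present ones, or None.
- viewer.get_image(name): name is "side" or "top" or "wrist"; returns the picture (400x640x3 uint8, red, green, blue); there is no depth.
- viewer.get_calibration(name): a dict with "vfov" (degrees; the focal length in pixels is half the picture's height over the tangent of half this angle, whatever the lens; pixels are square), "cx", "cy" (the principal point, pixels), "eye" and "attitude" of the camera in the world. Camera axes: x right, y down, z forward; pixel columns grow to the right and rows downward; lengths in m; the calibration is good to about 2 mm. A picture is of the moment at which its call begins: read the wrist's pose just before it. get_calibration takes no time and is no camera call; for the wrist camera it gives the pose at the moment of the call.
A pose or a line that the arm cannot do raises manip.PlanningError and nothing moves.
- manip.hand_in(): hands the job in; it is judged then, once.
Readings, each from a call of its own:
- manip.current_clock(): time.
- manip.current_q(): joint angles.
- manip.current_joint_velocities(): joint speeds.
- manip.current_tau(): joint torques, N m.
- manip.current_tool_pos(): TCP position.
- manip.current_tcp_rot(): TCP orientation.
- manip.current_force(): force on the tool from outside, world axes, zero at the start.
- manip.current_wrist_torque(): the same for the moment, N m.
- manip.current_finger_gap(): finger opening in m.
- manip.current_gripper_force(): force on a finger pad.
Only numpy, scipy, OpenCV 4.12 (cv2) and the standard library are available. Lean on these libraries where they do the work, as an engineer would, in place of code of your own. Each camera call takes 0.05 s, during which the arm holds its last target. There are 200 camera calls.

## Working session

There is one attempt and no reset: what is moved stays moved. The work goes in short steps, each a Python script; the robot and the scene stay as the last script left them, time stands still between calls to the robot, and variables do not carry over. Pictures are saved under pics/ and viewed, at most 10 in all, crops included, and the job is handed in when it is done.

```bash
ls; mkdir -p pics; python3 - <<'E'
from bench import manip, effector, viewer
import cv2,numpy as np
for n in ("top","side"):
    im=viewer.get_image(n); cv2.imwrite(f"pics/{n}0.png",im[:,:,::-1])
    print(n,viewer.get_calibration(n))
print(viewer.get_calibration("wrist"),manip.current_clock(),manip.current_tcp_rot(),manip.grip_depth)
E
```

```text
pics
top {'vfov': 43.51459943734553, 'cx': 314.4494300040741, 'cy': 205.07223178063924, 'eye': array([ 0.45210452, -0.11353827,  1.34643895]), 'attitude': array([-0.69612171,  0.71569739, -0.04383675,  0.03563918])}
side {'vfov': 42.39035598412328, 'cx': 317.97275645435644, 'cy': 197.42987627450893, 'eye': array([-0.02947201,  0.948613  ,  0.5717366 ]), 'attitude': array([-0.21169952,  0.80488784, -0.53288565,  0.15287824])}
{'vfov': 66.97700963547555, 'cx': 324.0147636410568, 'cy': 198.7925968297476, 'eye': array([ 0.27576155, -0.59109846,  0.38525836]), 'attitude': array([ 0.80682605, -0.5767347 , -0.07515948,  0.10372974])} 0.1 [ 9.86432555e-01  1.64164742e-01 -1.02190137e-04 -8.61257827e-04] 0.0188
```

View pics/top0.png

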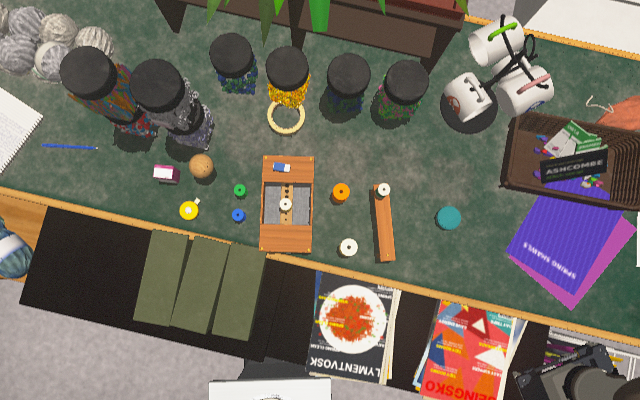

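View pics/side0.png

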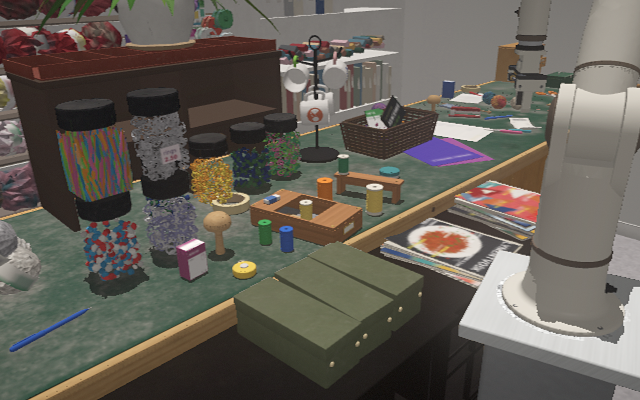

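The two cream spools are at top (286,204), small and inside the box, and (348,247), larger and on the counter. The others are green (239,190), blue (238,215) and orange (341,191), plus the white-topped one on the ledge (384,190). The one in the box fits because it is cream and the smaller of its colour. I'll confirm this in an enlarged crop.

```bash
cat > h.py <<'E'
from bench import manip, effector, viewer
import cv2,numpy as np
from scipy.spatial.transform import Rotation as R
def KRt(c):
    f=200/np.tan(np.radians(c["vfov"])/2)
    return np.array([[f,0,c["cx"]],[0,f,c["cy"]],[0,0,1]]),R.from_quat(c["attitude"]).as_matrix(),np.array(c["eye"])
def back(c,uv,z):
    K,A,e=KRt(c); d=A@np.linalg.solve(K,np.array([*uv,1.])); return e+d*(z-e[2])/d[2]
def proj(c,P):
    K,A,e=KRt(c); p=(np.atleast_2d(P)-e)@A@K.T; return p[:,:2]/p[:,2:]
E
python3 - <<'E'
import cv2,numpy as np
im=cv2.imread("pics/top0.png"); cv2.imwrite("pics/topc.png",cv2.resize(im[145:263,250:410],None,fx=5,fy=5,interpolation=cv2.INTER_CUBIC))
im=cv2.imread("pics/side0.png"); cv2.imwrite("pics/sidec.png",cv2.resize(im[145:255,245:410],None,fx=4.8,fy=4.8,interpolation=cv2.INTER_CUBIC))
E
```

```text
(no output)
```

View pics/topc.png

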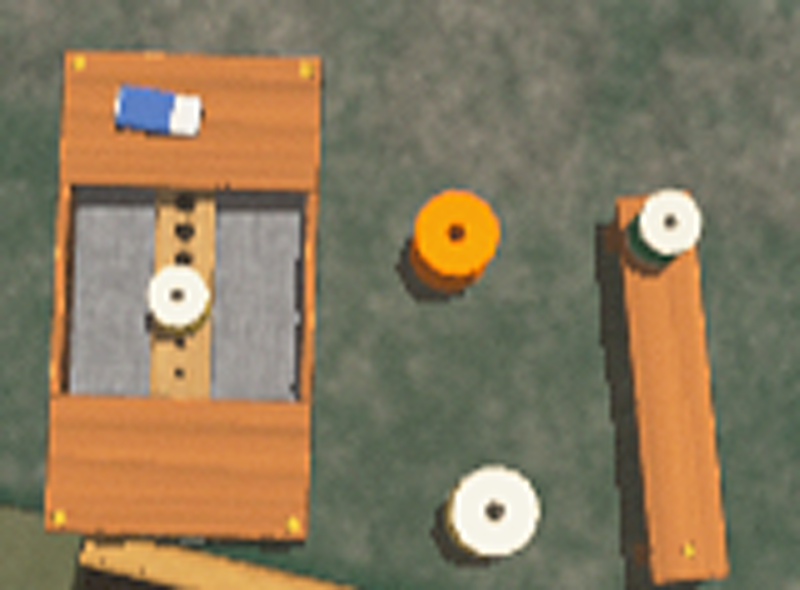

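View pics/sidec.png

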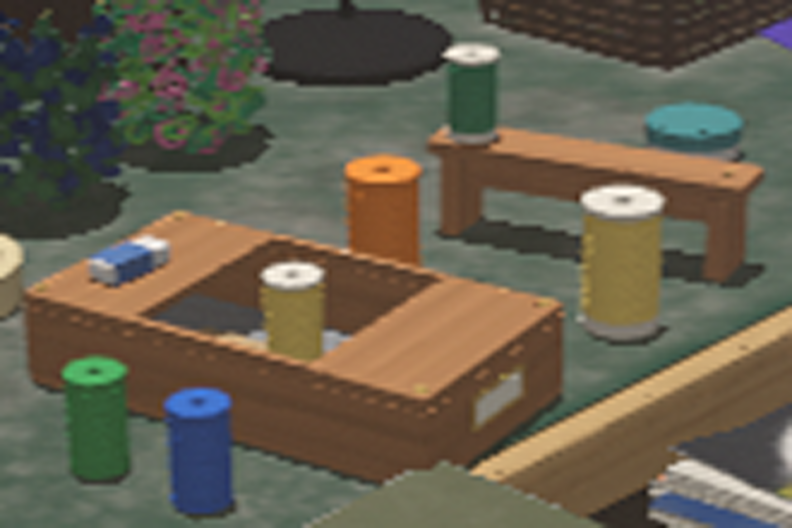

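The crop confirms it. The small cream/gold spool in the opening, top centre at crop (178,295), is the target. The bigger one at (495,511) is the look-alike. The ledge is to the right of the box, with the dark green spool at its far (+x) end. Next I'll fit the poses.

```bash
cat >> h.py <<'E'
from scipy.optimize import least_squares
def T2(p,L):  # planar pose (x,y,yaw) applied to local pts
    c,s=np.cos(p[2]),np.sin(p[2]); L=np.atleast_2d(L); return np.c_[p[0]+c*L[:,0]-s*L[:,1],p[1]+s*L[:,0]+c*L[:,1],L[:,2:]]
def fit(c,L,uv,x0):
    r=least_squares(lambda p:(proj(c,T2(p,L))-uv).ravel(),x0); return r.x,r.fun.reshape(-1,2)
E
cat > m.py <<'E'
from h import *
c=viewer.get_calibration("top")
px=lambda q:(np.array(q,float)+.5)/5-.5+[250,145]
B=.001*np.array([[126,68,53],[126,-68,53],[-126,-68,53],[-126,68,53],[55,62,53],[55,-62,53],[-55,62,53],[-55,-62,53]])
b,r=fit(c,B,px([[66,52],[322,57],[310,538],[47,531],[70,186],[306,190],[65,395],[302,401]]),[.6,0,0]); print("box",b,"res",r.round(1).tolist())
L=.001*np.array([[100,20,60],[-100,-20,60],[-100,20,60]])
l,r=fit(c,L,px([[617,197],[727,576],[655,582]]),[.6,-.2,0]); print("ledge",l,"res",r.round(1).tolist())
bl=lambda P:(np.array([[np.cos(b[2]),np.sin(b[2])],[-np.sin(b[2]),np.cos(b[2])]])@(P[:2]-b[:2])*1000).round(1)
s=back(c,px([178,295]),.067);print("spool",s,bl(s))
for q in([154,204],[215,204],[151,390],[211,390]):print("gauge edge",bl(back(c,px(q),.015)))
for q in([185,202],[184,231],[183,258],[180,342],[179,373]):print("hole",bl(back(c,px(q),.015)))
print("other",back(c,px([670,221]),.112)); print("big",back(c,px([495,511]),.08))
E
python3 m.py
```

```text
box [ 0.60523292 -0.05903323 -0.05155028] res [[-0.5, -0.3], [0.1, 0.0], [0.2, 0.2], [-0.1, 0.3], [0.1, -0.3], [0.4, 0.1], [-0.4, -0.0], [0.2, -0.1]]
ledge [ 0.54957006 -0.30903439  0.04906152] res [[-0.0, -0.1], [0.6, 0.1], [-0.6, 0.1]]
spool [ 0.60222582 -0.05543668  0.067     ] [-3.2  3.4]
gauge edge [51.6 20.4]
gauge edge [ 52.4 -12.3]
gauge edge [-48.5  19. ]
gauge edge [-47.7 -13. ]
hole [53.1  3.9]
hole [37.4  3.9]
hole [22.8  4. ]
hole [-22.4   4.3]
hole [-39.    4.3]
other [ 0.6274157  -0.30325944  0.112     ]
big [ 0.48673314 -0.21335858  0.08      ]
```

```bash
cat >> h.py <<'E'
BOX=np.array([.60523,-.05903,-.05155]); LED=np.array([.54957,-.30903,.04906])
def ori(psi,tilt=0): # tool down at yaw psi(world); tilt: fingers lean forward along box x (free +x end up)
    return (R.from_euler('z',BOX[2])*R.from_euler('y',-tilt)*R.from_euler('z',psi-BOX[2])*R.from_euler('x',np.pi)).as_quat()
def bw(x,y,z): return T2(BOX,[x,y,z])[0]
E
python3 - <<'E'
from h import *
d=np.radians
for k in (0,180):
  for th in(-34,0,34):
    q=manip.solve_ik(bw(.005,0,.1),ori(BOX[2]+d(k+th))); print(k,th,None if q is None else np.round(q,2))
  q=manip.solve_ik(bw(-.03,0,.06),ori(BOX[2]+d(k),d(28))); print(k,'tilt',None if q is None else np.round(q,2))
  q=manip.solve_ik(bw(.0,0,.2),ori(BOX[2]+d(k),d(28))); print(k,'tilt',None if q is None else np.round(q,2))
for p in (bw(-.0032,.0034,.16),):
  manip.move_pose(bw(-.0032,.0034,.22),ori(BOX[2]))
  manip.servo_line(p)
c=viewer.get_calibration("wrist"); im=viewer.get_image("wrist"); cv2.imwrite("pics/w1.png",im[:,:,::-1]); np.save("w1.npy",c,allow_pickle=True)
print(manip.current_clock(),proj(c,[bw(-.0032,.0034,.067),bw(.055,.062,.053),bw(.055,-.062,.053),bw(-.055,.062,.053),bw(-.055,-.062,.053)]).round(1))
E
```

```text
0 -34 [ 0.43  0.6  -0.5   1.74  0.36  0.89 -2.45]
0 0 [ 0.5   0.63 -0.62  1.74  0.44  0.91 -1.92]
0 34 [ 0.58  0.66 -0.73  1.74  0.53  0.94 -1.39]
0 tilt [-0.35  0.47  0.47  2.29  4.36  0.21  0.28]
0 tilt [ 0.75  0.27 -0.78  2.12  0.54  0.39 -2.05]
180 -34 [ 0.78  0.84 -1.08  1.73  0.83  1.1   0.36]
180 0 [ 0.75  0.8  -1.02  1.73  0.77  1.07  0.99]
180 34 [ 0.88  1.01 -1.31  1.73  1.03  1.26  1.42]
180 tilt [ 0.79  0.59 -0.86  2.26  1.72  0.4   0.03]
180 tilt [ 0.88  0.31 -0.94  2.11  0.68  0.42  0.98]
3.125 [[325.8 202. ]
 [257.8 132.6]
 [401.6 132.5]
 [264.3 250.4]
 [394.1 250.4]]
```

View pics/w1.png

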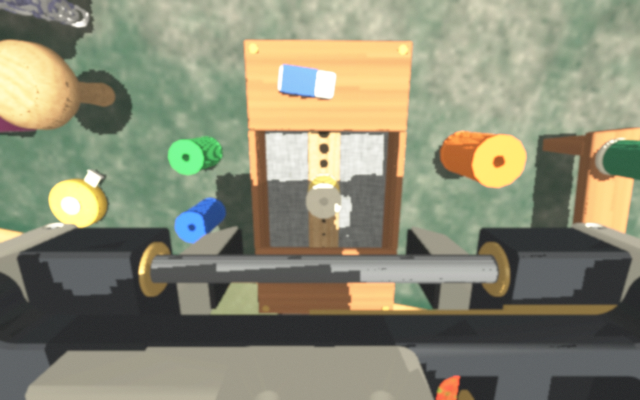

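The wrist picture shows the spool top at (323,201), about 1–2 mm left of my estimate, and the opening where predicted. I'll grasp the spool shallowly, with the fingertips staying above the box rim, and then look at the ledge before placing it.

```bash
cat >> h.py <<'E'
def led(x,y,z): return T2(LED,[x,y,z])[0]
def st(m=""): print(m,manip.current_clock(),np.round(manip.current_tool_pos(),4),"gap",round(manip.current_finger_gap(),4),"F",np.round(manip.current_force(),1),"g",round(manip.current_gripper_force(),1))
E
python3 - <<'E'
from h import *
p=bw(-.003,.0047,.0565)
manip.servo_line(p,vel=.1); st()
effector.close(15); st("closed")
manip.servo_line(p+[0,0,.03],vel=.06); manip.servo_line(p+[0,0,.12],vel=.2); st("up")
manip.move_pose(led(-.1,0,.18),ori(LED[2])); st("ledge")
c=viewer.get_calibration("wrist"); im=viewer.get_image("wrist"); np.save("w2.npy",c,allow_pickle=True)
np.save("w2im.npy",im); t=viewer.get_image("top")
a=cv2.resize(im[:, 200:520,::-1],None,fx=1.25,fy=1.25); e=cv2.resize(t[150:275,290:424,::-1],None,fx=3,fy=4)
P=led(-.1,0,.06); K=proj(c,[led(.1,.02,.06),led(.1,-.02,.06),led(0,.02,.06),led(0,-.02,.06),led(-.05,.02,.06),led(-.05,-.02,.06)]); print(K.round(1))
cv2.imwrite("pics/w2.png",np.hstack([a,e]) if a.shape[0]==e.shape[0] else a)
E
```

```text
4.3083 [ 0.6032 -0.0542  0.0572] gap 0.0921 F [-0.4 -0.6  0.1] g 0.0
closed 5.2917 [ 0.6025 -0.0542  0.0565] gap 0.0307 F [ 0.7 -0.3 -0.4] g 15.0
up 6.5417 [ 0.6018 -0.0545  0.1756] gap 0.0305 F [-0.7 -0.4 -0.5] g 15.0
ledge 7.7 [ 0.4507 -0.3124  0.1798] gap 0.0301 F [-0.3  0.5 -0.6] g 15.0
[[302.9 -51.6]
 [353.8 -51.5]
 [304.7  84. ]
 [350.8  84. ]
 [305.6 142.4]
 [349.5 142.4]]
```

View pics/w2.png

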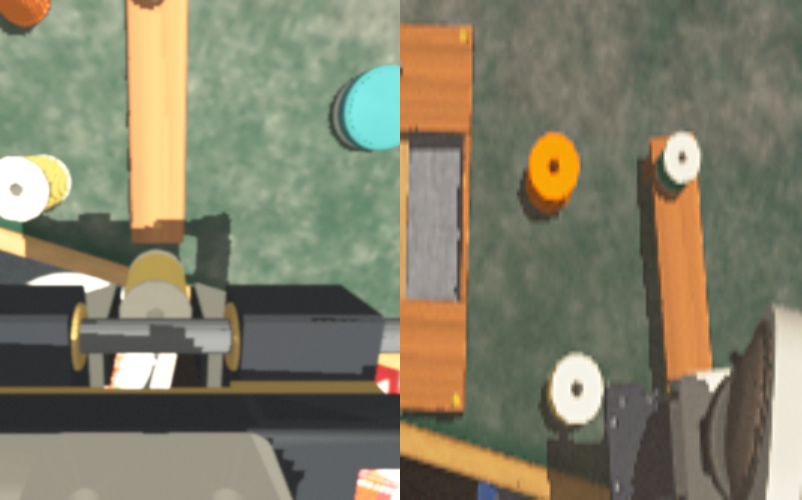

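The spool is held upright with a gap of 30 mm. The ledge edges sit at crop columns 129–187, about 1 mm further left than estimated, and the -x half is free. Now placing.

```bash
python3 - <<'E'
from h import *
o=ori(LED[2])
manip.servo_line(led(-.04,.001,.16),vel=.15)
p=led(-.04,.001,.105); manip.servo_line(p,vel=.08); st("pre"); f0=manip.current_force()[2]
for k in range(7):
    p=p-[0,0,.001]; manip.servo_line(p,vel=.02); manip.sleep(.05)
    if manip.current_force()[2]-f0>1.5: break
st("contact")
effector.open_jaws(); st("open")
manip.servo_line(p+[0,0,.1],vel=.15)
q=led(-.13,.0,.22); manip.servo_line(q,vel=.25); 
c=viewer.get_calibration("wrist"); im=viewer.get_image("wrist"); s=viewer.get_image("side")
a=cv2.resize(im[:250,180:480,::-1],(400,333)); e=cv2.resize(s[150:233,310:410,::-1],(400,333),interpolation=cv2.INTER_CUBIC)
cv2.imwrite("pics/w3.png",np.hstack([a,e])); st()
print(proj(c,[led(-.04,.001,.112),led(-.04,.001,.06),led(-.04,.02,.06),led(-.04,-.02,.06)]).round(1))
d=np.radians
# tilt options, both leans
for k in (0,180):
  for t,P in((28,bw(-.03,0,.05)),(28,bw(.06,0,.15)),(-28,bw(.03,0,.05)),(-28,bw(-.06,0,.15)),(-28,bw(0,0,.2))):
    z=manip.solve_ik(P,ori(BOX[2]+d(k),d(t))); print(k,t,None if z is None else np.round(z,2))
E
```

```text
pre 9.2167 [ 0.5099 -0.3099  0.1052] gap 0.0301 F [-0.4  0.5 -0.3] g 15.0
contact 10.4167 [ 0.5099 -0.3101  0.1014] gap 0.0301 F [-0.7  0.9  3.7] g 15.0
open 11.5 [ 0.5095 -0.31    0.101 ] gap 0.0919 F [ 0.9 -0.1  0.5] g 0.0
 12.9333 [ 0.4203 -0.315   0.2196] gap 0.0923 F [ 0.2 -0.  -0.1] g 0.0
[[324.1  92.2]
 [324.1  96.7]
 [305.1  96.7]
 [345.1  96.6]]
0 28 [-0.35  0.49  0.47  2.3   4.26  0.22  0.38]
0 28 [ 0.43  0.4  -0.45  2.03  0.59  0.3  -2.09]
0 -28 [ 0.4   1.08 -0.68  1.17  0.5   1.57 -1.89]
0 -28 [ 0.51  0.83 -0.75  1.44  0.42  1.56 -1.92]
0 -28 [ 0.45  0.88 -0.75  1.21  0.42  1.73 -1.89]
180 28 [ 0.78  0.62 -0.85  2.26  1.78  0.41 -0.03]
180 28 [ 0.95  0.67 -1.16  2.01  1.26  0.64  0.56]
180 -28 [ 0.58  1.3  -1.2   1.16  0.92  1.78  1.03]
180 -28 [ 0.73  1.12 -1.3   1.43  0.79  1.79  0.93]
180 -28 [ 0.64  1.13 -1.31  1.2   0.81  1.92  0.99]
```

View pics/w3.png

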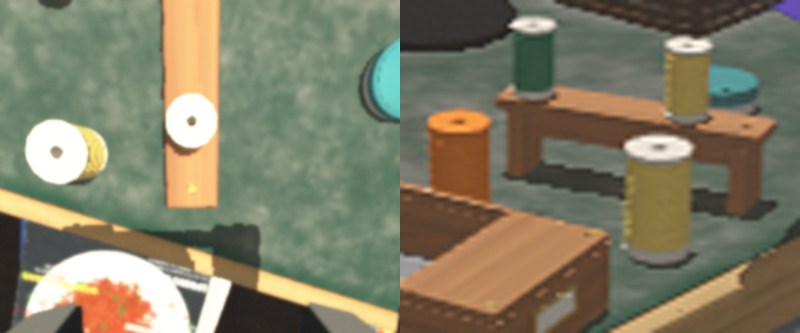

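The spool stands on the ledge's -x half, clear of the other spool. Next I'll go over the box for a precise view of the opening and gauge. The open fingers (130 mm over the backs) are wider than the box's 124 mm inside width, so I'll enter at an oblique angle.

```bash
python3 - <<'E'
from h import *
manip.move_pose(bw(0,0,.16),ori(BOX[2])); manip.sleep(.3)
c=viewer.get_calibration("wrist"); im=viewer.get_image("wrist"); st()
np.save("w4.npy",c,allow_pickle=True)
cv2.imwrite("pics/w4.png",im[:,:,::-1])
K=proj(c,[bw(.055,.062,.053),bw(.055,-.062,.053),bw(-.055,.062,.053),bw(-.055,-.062,.053),bw(.126,.068,.053),bw(.126,-.068,.053),bw(.055,.068,.053),bw(.055,-.068,.053),bw(0,.068,.053),bw(0,-.068,.053),bw(0,.062,.053),bw(0,-.062,.053)]); print(K.round(1))
np.save("w4k.npy",K)
e=cv2.resize(im[30:265,240:420,::-1],None,fx=2.5,fy=2.5,interpolation=cv2.INTER_CUBIC)
f=e.copy()
cv2.imwrite("pics/w4c.png",cv2.resize(im[75:265,245:415,::-1],(680,600),interpolation=cv2.INTER_CUBIC)[:600])
E
```

```text
14.5083 [ 0.6052 -0.0601  0.1603] gap 0.0923 F [ 0.  -0.2 -0.2] g 0.0
[[252.3 136.3]
 [395.6 136. ]
 [259.5 253.5]
 [389.  253.1]
 [239.3  46.5]
 [408.1  46.1]
 [245.4 136.4]
 [402.5 136. ]
 [249.5 197.9]
 [398.7 197.5]
 [256.1 197.9]
 [392.1 197.5]]
```

View pics/w4c.png

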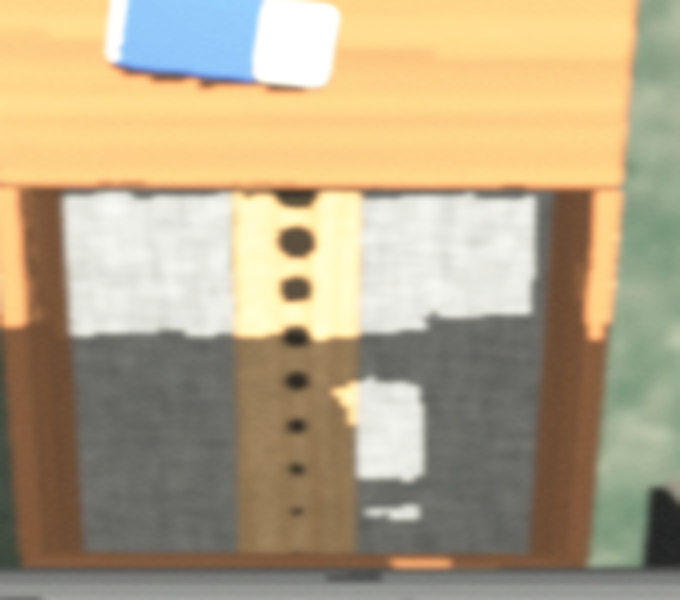

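The rim shows about 1.5–2 mm offset between the two cameras, so I split the difference. The eight evenly spaced holes suggest the gauge is centred at about x=0 in the box. Now an oblique entry at 35° with force-checked steps.

```bash
sed -i 's/^BOX=np.array(\[.60523,-.05903/BOX=np.array([.6060,-.0580/' h.py; python3 - <<'E'
from h import *
o=ori(BOX[2]+np.radians(35)); g=-.004
manip.move_pose(bw(g,0,.09),o); manip.servo_line(bw(g,0,.056),vel=.1); manip.sleep(.2)
f0=manip.current_force(); t0=manip.current_wrist_torque(); ok=True
for z in (.0535,.052,.0505,.049,.0475,.046,.044):
    manip.servo_line(bw(g,0,z),vel=.03); f=manip.current_force()-f0
    if np.linalg.norm(f)>4: ok=False; print("touch",z,f,manip.current_wrist_torque()-t0); break
st("rim")
if ok:
    for z in (.035,.025,.016,.012,.008):
        manip.servo_line(bw(g,0,z),vel=.06); f=manip.current_force()-f0
        if np.linalg.norm(f)>6: ok=False; print("touch",z,f,manip.current_wrist_torque()-t0); break
    st("down")
if ok:
    effector.close(12); st("closed")
E
```

```text
rim 17.4833 [ 0.6019 -0.0578  0.0438] gap 0.0919 F [0.4 0.5 0.7] g 0.0
down 18.9 [ 0.6018 -0.0579  0.0077] gap 0.0917 F [0.3 0.  0.7] g 0.0
closed 19.8083 [ 0.6021 -0.0578  0.008 ] gap 0.0366 F [-1.3 -0.  -0. ] g 10.1
```

```bash
python3 - <<'E'
from h import *
manip.sleep(.3); st()
effector.close(30); manip.sleep(.3); st("30N")
print(manip.current_wrist_torque())
E
```

```text
20.1083 [ 0.602  -0.0578  0.008 ] gap 0.0368 F [ 0.2 -0.2  0.4] g 10.1
30N 20.625 [ 0.602  -0.0578  0.008 ] gap 0.0351 F [-0.1 -0.   0.9] g 25.6
[-5.47267607e-03 -4.17442234e-03  7.40265011e-05]
```

The gauge is gripped about 8° off square, because the pad corners jam on its edges. I'll turn it a further 8°, release, turn the open gripper back and re-close square on it.

```bash
python3 - <<'E'
from h import *
d=np.radians
p=manip.current_tool_pos()
manip.servo_line(bw(0,0,.009),ori(BOX[2]+d(35)),vel=.03); st("shift")
manip.servo_line(bw(0,0,.009),ori(BOX[2]+d(43)),vel=.02); st("43"); print(manip.current_wrist_torque())
effector.open_jaws(); st("open")
manip.servo_line(bw(0,0,.008),ori(BOX[2]+d(35)),vel=.02); st("35")
effector.close(25); manip.sleep(.2); st("closed")
im=viewer.get_image("wrist"); cv2.imwrite("pics/w5.png",cv2.resize(im[80:300,220:440,::-1],(600,600)))
E
```

```text
shift 20.9083 [ 0.6064 -0.058   0.0091] gap 0.0352 F [-0.7  0.  -0.1] g 25.7
43 21.2 [ 0.6058 -0.0579  0.0088] gap 0.0355 F [-0.3  0.7  0.4] g 25.7
[ 0.00606221 -0.00190884  0.01906857]
open 22.225 [ 0.606 -0.058  0.009] gap 0.0921 F [-0.7 -0.2 -0.5] g 0.0
35 22.5167 [ 0.606  -0.058   0.0081] gap 0.0914 F [ 0.5 -0.  -0.3] g 0.0
closed 23.675 [ 0.606 -0.058  0.008] gap 0.033 F [0.1 0.4 0.5] g 23.6
```

```bash
python3 - <<'E'
from h import *
d=np.radians
manip.servo_line(bw(0,0,.009),ori(BOX[2]+d(38.5)),vel=.02)
effector.open_jaws()
manip.servo_line(bw(0,0,.008),ori(BOX[2]+d(35)),vel=.02); st("35")
effector.close(25); manip.sleep(.2); st("closed")
E
```

```text
35 25.2833 [ 0.606 -0.058  0.008] gap 0.0919 F [-0.4 -0.5 -0.5] g 0.0
closed 26.45 [ 0.606 -0.058  0.008] gap 0.0321 F [-0.1  0.1 -0.3] g 24.4
```

The gap is now 32.1 mm, so the grip is square. Next I'll turn the gauge back in line with the box, slide it +x, tilt it with force checks and draw it out.

```bash
cat > ex.py <<'E'
from h import *
d=np.radians
effector.close(35); manip.sleep(.1)
manip.servo_line(bw(0,0,.0095),vel=.03)
manip.sleep(.1); f0=manip.current_force()
def go(p,ph,yaw=0,vel=.06,lim=10):
    manip.servo_line(bw(*p),ori(BOX[2]+d(yaw),d(-ph)),vel=vel)
    f=manip.current_force()-f0
    if np.linalg.norm(f)>lim: st(f"STOP {p} {ph} {f.round(1)}"); raise SystemExit
for y in (24,12,0): go((0,0,.0095),0,y,vel=.02)
st("aligned")
for x in (.01,.016,.022,.028): go((x,0,.0095),0)
st("slid")
for ph in (5,10,15,20,25): go((.028,0,.0095+.084*np.sin(d(ph))),ph,vel=.05)
st("tilted")
im=viewer.get_image("side"); cv2.imwrite("pics/s6.png",cv2.resize(im[140:260,230:410,::-1],(780,520),interpolation=cv2.INTER_CUBIC))
E
python3 ex.py
```

```text
aligned 28.175 [ 0.606  -0.058   0.0095] gap 0.0317 F [ 0.6 -0.1 -0.1] g 34.2
slid 29.2417 [ 0.6344 -0.0594  0.0096] gap 0.0316 F [-0.1  0.3 -0.7] g 34.2
tilted 30.7 [ 0.634  -0.0592  0.0441] gap 0.0315 F [ 0.1 -0.4 -0.9] g 34.2
```

View pics/s6.png

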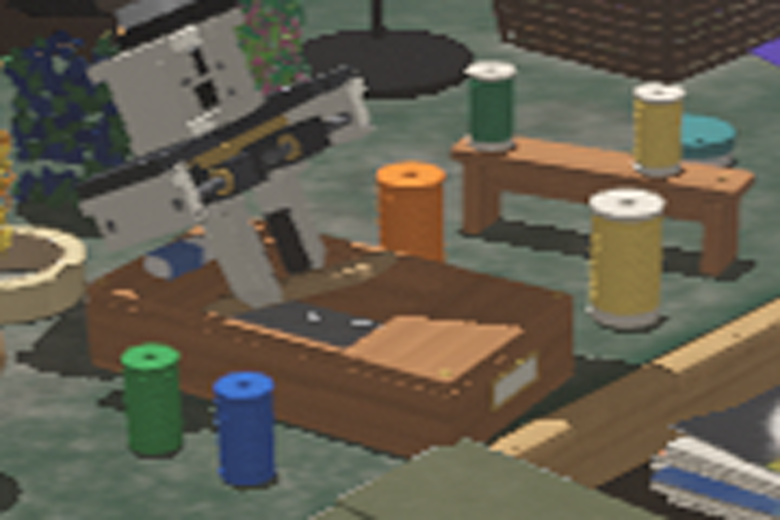

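The gauge's near end (crop about (385,265)) has risen out of the opening, and the eraser is undisturbed. Now drawing it out along its own direction.

```bash
cat > ex2.py <<'E'
from h import *
d=np.radians; f0=np.zeros(3)
exec(open("ex.py").read().split("def go")[1].split("for y")[0].join(["def go",""]))
z0=.0095+.084*np.sin(d(25))
for L in (.015,.03,.045,.06,.075): go((.028-L*np.cos(d(25)),0,z0+L*np.sin(d(25))),25,vel=.08)
st("drawn")
for dz in (.03,.08): go((-.04,0,z0+.0317+dz),25,vel=.08)
st("up")
go((-.01,0,.17),10,vel=.1); go((-.004,0,.135),0,vel=.08); manip.sleep(.5); st("final"); print(np.abs(manip.current_joint_velocities()).max())
a=viewer.get_image("side")[120:245,220:412,::-1]; b=viewer.get_image("top")[145:263,225:415,::-1]
cv2.imwrite("pics/f.png",np.hstack([cv2.resize(a,(400,300)),cv2.resize(b,(400,300))]))
E
python3 ex2.py
```

```text
drawn 32.4167 [ 0.5664 -0.0561  0.0768] gap 0.0319 F [ 0.1  0.1 -0.6] g 34.2
up 33.7167 [ 0.5659 -0.0561  0.1566] gap 0.0317 F [ 0.1  0.6 -1. ] g 34.2
final 35.2833 [ 0.6021 -0.0578  0.1351] gap 0.0317 F [-0.5  0.2 -0.9] g 34.2
0.00211297242513195
```

View pics/f.png

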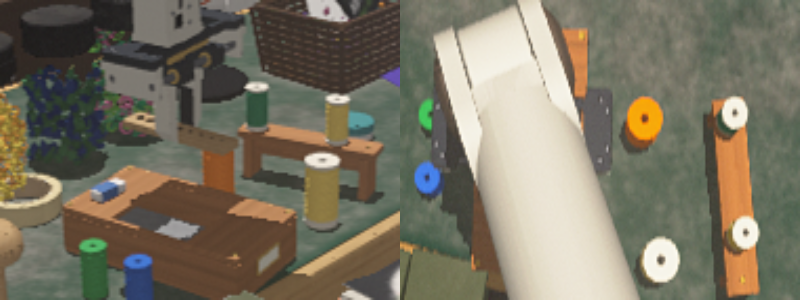

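The gauge is held level and clear above the empty box. The spool stands on the ledge and the eraser and other spools are undisturbed, so I'm handing in.

```bash
python3 -c "
from bench import manip
print(manip.hand_in())"
```

```text
the job is handed in; nothing more can be done
None
```

The job is handed in at about 35 s of the 58 s allowed: the spool stands upright on the ledge's free half, and the gripper holds the gauge level and still over the box, about 8 cm above its top by the arm's position, with nothing else seen moved in the last pictures.

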